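# Dock the handheld meter in its sloping charging cradle

### The job

Put the handheld meter, which lies on the bench, back in its sloping charging dock, screen outward. Its wide toe goes fully home under the lip at the low end, then its head is pressed down, firmly but without forcing it, until the spring catch has snapped over its tongue and it lies flat on the cradle. Leave the other equipment where it stands.

Things in the scene. Friction and masses are not known exactly. Their poses are not given: they have to be found in the camera images.
- meter: Loose handheld meter lying screen up: white housing 144 x 48 (grip across this) x 34 mm thick, about 0.3 kg. Grey tabs, 8 mm thick, level with its underside, stick out of both ends: toe at -x (key end), tongue at +x (screen end); 166 mm long overall. Origin: centre of the underside; x along the length towards the tongue, z out of the screen face
- meter_toe (a point): Middle of the lower outer edge of the meter's toe, 83 mm from its origin towards -x. The toe is 48 mm wide, 11 mm long, 8 mm thick
- meter_head (a point): Middle of the lower outer edge of the meter's tongue, 83 mm from its origin towards +x. The tongue is 24 mm wide, 11 mm long, 8 mm thick
- dock: The dock's base, fixed to the bench: white plate 190 x 90 x 16 mm with posts under the cradle. Origin: centre of its underside; its low end is towards its -x
- cradle: Grey cradle on the dock, rising at 25 degrees towards its +x. Origin: where bed and toe stop meet, on the centre line; x up the slope, y across, z out of the bed. Bed: rail 30 mm wide, surface z = 0, x = 0 to 156 mm, 66 mm wide over x = 0 to 30. Toe stop wall at x = 0. Seated, the meter's origin is at x = 83, y = 0, z = 0 mm, its axes along the cradle's
- cradle_lip (a point): Middle of the lip's lower edge, at cradle x = 7, z = 12 mm. The lip is 66 mm wide and covers x = -8 to 7, z = 12 to 18 mm: the toe slides under it, easily with the head raised 5 to 9 degrees off the bed. Cheeks with inner faces at y = +-27 mm, 6 mm thick, 18 mm high, run from x = 0 to 30 and flare outward to x = 44
- catch (a joint): Angle of the steel spring catch at the cradle's high end (rad): 0 = at rest, about 0.13 = pushed out far enough to let the tongue pass. With the toe home the tongue first rests on the nose, head about 6 degrees high; pressing the head towards the bed with about 5 to 15 N snaps it in. Hinge at cradle x = 172, z = -25 mm
- catch_nose (a point): Tip of the catch's nose, 28 mm wide; at rest at cradle x = 161.5, z = 12 mm; a steep ramp rises from it outward to x = 167, z = 23.5 mm. The snapped-in tongue lies below it
- dishes: Bystander: stack of two clear petri dishes, 90 mm across, 31 mm high. Origin under its centre
- mixer: Bystander: white vortex mixer 130 x 100 mm, 120 mm high with its grey cup. Origin under its centre
- spinner: Bystander: mini centrifuge, 150 mm across, 112 mm high, white base and dark domed lid. Origin under its centre
- wash: Bystander: white bottle, 64 mm across, 160 mm high. Origin under its centre
Things that resemble listed ones, but are neither listed nor needed, are in the scene too. What is shaped like the meter but brown is not meant.

How it is judged:
By the outcome, as a careful person would: the job done as asked, in the order asked, and still so for the second after the job is handed in, with the robot touching nothing.
It also fails if it takes over 51 s, if anything falls off the work surface, if the arm or the gripper's body presses on something with over 40 N, if the wrist force passes 120 N, or if a joint passes its speed limit or range.

### The arm

A 6-joint arm with a two-finger parallel gripper is mounted at the origin on the work surface. World frame = base frame: x ahead of the robot, y to its left, z up, the work surface at z = 0. Lengths are in m, angles in rad, forces in N, time in s.
With the tool pointing down it reaches from about 0.35 to 0.775 m from the base axis. Payload 5.5 kg.
Tool frame: the origin (TCP) lies midway between the tips of the shut fingers; the grasp point (between the pads) lies 19 mm behind it; z points along the fingers, y is the line along which they close (so a half turn about z gives the same grasp; the last joint's range is limited). The gripper opens to 85 mm and grips with 20 to 120 N. Pads are 22 mm wide; open, the fingers measure 114 mm over their backs; the gripper's body (76 mm by 85 mm) begins 54 mm behind the grasp point. The pads swing forward as they close: fully open they stand 13 mm farther back than shut.
Start: joints at [1.188, 0.313, 0.046, 1.304, 0, 1.431], TCP at [0.138, 0.558, 0.205] pointing down, gripper open.
Joint ranges: [-2.76, 2.76], [-0.86, 1.69], [-1.03, 1.26], [-2.2, 2.34], [-1.47, 1.5], [-3.14, 3.14]. Speed limits (rad/s): [2.57, 2.57, 3.14, 3.14, 3.14, 3.14].

### API

Orientations are given as a unit quaternion [w, x, y, z].
In Python, from plant import env gives the robot as it stands. Calls block until the motion is done:
- env.move_to(position, orientation): joint-space move of the TCP to a pose.
- env.line_to(position, attitude=None, vel=0.15): straight line of the TCP; attitude=None keeps the orientation; vel is the mean speed in m/s.
- env.move_joints(angles): joint-space move.
- env.grip(opening, effort=None): finger opening in m; effort is the grip in N (None keeps the last); returns when the fingers have stopped.
- env.dwell(seconds).
- env.solve_ik(position, orientation): joint angles nearest the present ones, or None.
- env.get_image(name): name is "scene" or "top" or "wrist"; returns (picture, depth): 480x640x3 uint8, red, green, blue; 480x640 float32, m along the optical axis (not along the pixel's ray), 0 where there is no reading.
- env.camera_model(name): a dict with "fx", "fy", "cx", "cy" (pixels), "world_from_camera" (4x4, takes a point from camera to world coordinates). Camera axes: x right, y up, looking along -z (the intrinsics and any distortion apply to the point x, -y, -z); pixel columns grow to the right and rows downward; lengths in m; the calibration is good to about 2 mm. A picture is of the moment at which its call begins: read the wrist's pose just before it. camera_model takes no time and is no camera call; for the wrist camera it gives the pose at the moment of the call.
A pose or a line that the arm cannot do raises env.MotionError and nothing moves.
- env.job_done(): hands the job in; it is judged then, once.
Readings, each from a call of its own:
- env.current_time_s(): time.
- env.current_joint_positions(): joint angles.
- env.current_qd(): joint speeds.
- env.current_joint_torque(): joint torques, N m.
- env.current_tcp_pos(): TCP position.
- env.current_tool_rot(): TCP orientation.
- env.current_contact_force(): force on the tool from outside, world axes, zero at the start.
- env.current_ft_torque(): the same for the moment, N m.
- env.current_opening(): finger opening in m.
- env.current_grip_force(): force on a finger pad.
Only numpy, scipy, OpenCV 4.12 (cv2) and the standard library are available. Lean on these libraries where they do the work, as an engineer would, in place of code of your own. Each camera call takes 0.05 s, during which the arm holds its last target. There are 200 camera calls.

## Working session

There is one attempt and no reset: what is moved stays moved. The work goes in short steps, each a Python script; the robot and the scene stay as the last script left them, time stands still between calls to the robot, and variables do not carry over. Pictures are saved under pics/ and viewed, at most 10 in all, crops included, and the job is handed in when it is done.

```bash
mkdir -p pics && ls && python3 - <<'E'
from plant import env
import numpy as np, cv2
for n in ("scene","top"):
    im,d=env.get_image(n); m=env.camera_model(n)
    cv2.imwrite(f"pics/{n}0.png",im[:,:,::-1]); np.savez(f"pics/{n}0.npz",im=im,d=d,**{k:np.array(v) for k,v in m.items()})
    print(n,{k:np.round(v,3).tolist() for k,v in m.items()}, (d>0).mean())
print(env.current_time_s())
E
```

```text
pics
scene {'fx': 510.511, 'fy': 510.511, 'cx': 316.517, 'cy': 236.259, 'world_from_camera': [[0.576, -0.544, 0.611, 1.429], [0.817, 0.392, -0.422, -0.601], [-0.01, 0.742, 0.67, 1.071], [0.0, 0.0, 0.0, 1.0]]} 0.9924934895833334
top {'fx': 456.101, 'fy': 456.101, 'cx': 313.811, 'cy': 235.783, 'world_from_camera': [[0.001, 1.0, -0.027, 0.485], [-1.0, 0.001, 0.009, -0.004], [0.009, 0.027, 1.0, 1.198], [0.0, 0.0, 0.0, 1.0]]} 0.9959537760416667
0.1
```

View pics/top0.png

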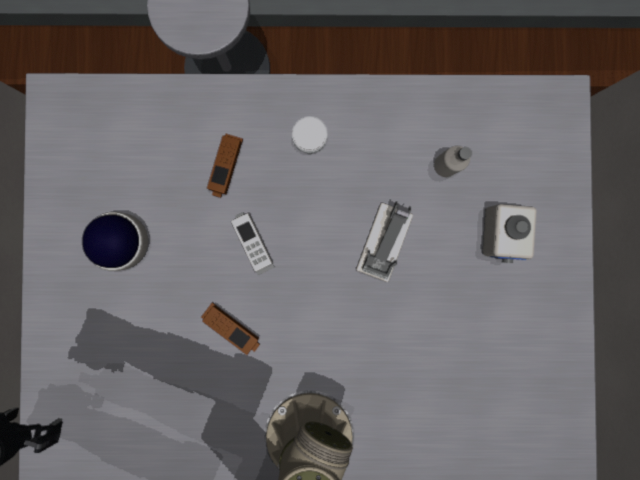

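View pics/scene0.png

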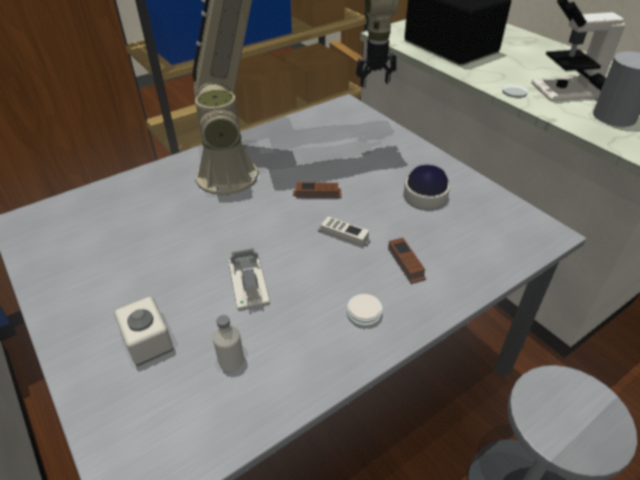

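The top view shows three meter-like things: a white one at (252,243), a brown one at (225,166) and a brown one at (230,328). Only the white one fits, with a white housing, screen towards (246,230) and keys towards (260,258). The dock is at (385,240), dishes at (310,134), bottle at (455,160), mixer at (515,232) and spinner at (112,240). Next I'll confirm this with one enlarged crop and the depth data.

```bash
cat > h.py <<'E'
import numpy as np, cv2
def cloud(d,m):
    v,u=np.mgrid[0:480,0:640]
    P=np.stack([(u-m["cx"])/m["fx"]*d,-(v-m["cy"])/m["fy"]*d,-d],-1)
    T=np.array(m["world_from_camera"]); return P@T[:3,:3].T+T[:3,3]
def load(n): z=np.load(n); return z["im"],z["d"],cloud(z["d"],z)
E
python3 - <<'E'
from h import *
np.set_printoptions(precision=4,suppress=True)
im,d,P=load("pics/top0.npz")
a=cv2.resize(im[205:285,205:285],(400,400),interpolation=cv2.INTER_CUBIC)
b=cv2.resize(im[190:290,335:435],(400,400),interpolation=cv2.INTER_CUBIC)
cv2.imwrite("pics/crop1.png",np.hstack([a,b])[:,:,::-1])
for n,W in (("top0",((205,285,225,280),(195,285,350,420))),("scene0",((210,250,312,376),(240,315,222,275)))):
    im,d,P=load(f"pics/{n}.npz")
    for nm,(r0,r1,c0,c1) in zip(("meter","dock"),W):
        Q=P[r0:r1,c0:c1].reshape(-1,3); bench=np.median(Q[Q[:,2]<.008,2]) 
        Q=Q[(Q[:,2]>bench+.009)&(Q[:,2]<.2)]
        (cx,cy),s,ang=cv2.minAreaRect(Q[:,:2].astype(np.float32)*1000)
        print(n,nm,"bench",bench,"rect",cx,cy,s,ang,"top z",np.percentile(Q[:,2],[50,90,98]),len(Q))
        if nm=="dock" and n=="top0":
            print(np.round(P[r0:r1:5,c0:c1:5,2]*1000).astype(int))
            print(P[205,396],P[270,375])
E
```

```text
top0 meter bench -0.00033340125235237217 rect 501.58026123046875 147.187255859375 (164.59121704101562, 48.810150146484375) 25.895679473876953 top z [0.0335 0.0366 0.0382] 1149
top0 dock bench -0.0004704969164908146 rect 504.3871154785156 -197.2049102783203 (90.70752716064453, 193.92677307128906) 69.44771575927734 top z [0.0378 0.0914 0.1202] 2598
[[  -5   -2    2   -1    1   -1    1    0    1    2    1    3    1    2]
 [   1    3   -3    3   -2    1    2    0   -1    1   -1   -1   -1    1]
 [   1   -1    0   -4   -1   -2   14   11   -5  105   88    1    3   -1]
 [  -1    0    6   -5   -3   -3   17   17   15   14  122  114  107   -1]
 [  -7   -2    0    2   -1    2   15   16   83   97   98  126   15    0]
 [   2    2   -6    2    0   17   18   14   78   93   95   89   10   -3]
 [  -1   -1    1   -1   -1   19   17   23   85   87   91   18   -1   -2]
 [  -1   -2   -3    0   14   14   17   15   82   83   18   13   -5   -2]
 [  -4   -5   -1   -1   11   18   14   76   78   76   15   -3    0    1]
 [   0    0    3   -3   17   13   31   70   70   18   13   -2   -4   -4]
 [  -4    3    2 1198
[... 263 characters left out ...]
0    0]
 [  -2    3   15   55   35   39   39   45   60   -2   -1    3    2   -1]
 [   4   -4   15 1198   45   51   35   38   57    0   -2   -6    2    0]
 [   3    1   -3   -1   13 1198   51   50   15    0    1    0    0    0]
 [  -1    1   -2    3   -1    1    3   14    2   -2   -2    0    3    0]]
[ 0.589  -0.2109  0.104 ] [ 0.4303 -0.1674  0.0506]
scene0 meter bench 4.696098193868181e-05 rect 502.2047119140625 146.58383178710938 (165.90380859375, 59.23332214355469) 25.457374572753906 top z [0.0323 0.0366 0.0386] 767
scene0 dock bench 0.00018900077954842054 rect 472.2774658203125 -187.88560485839844 (89.92729187011719, 267.53375244140625) 69.63370513916016 top z [0.0193 0.0967 0.123 ] 1771
```

View pics/crop1.png

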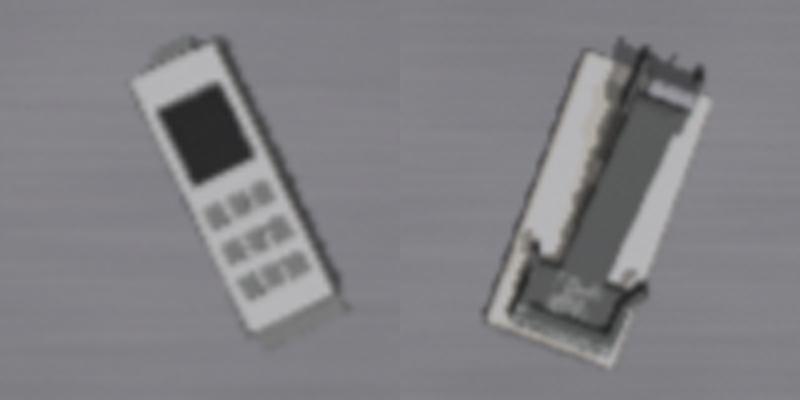

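The crop confirms it. On the left is the white meter, screen at the upper left, so its tongue points to +x+y at a yaw of about 26°. On the right is the dock, with cheeks and lip at the lower, near-robot end and the catch at the upper end, so up-slope is at a yaw of about -20.5°. Next, close wrist views.

```bash
cat >> h.py <<'E'
from scipy.spatial.transform import Rotation as Rt
def frame(yaw,pitch=0):   # object axes: x along length (pitch raises +x), z out
    return Rt.from_euler("ZY",[yaw,-pitch]).as_matrix()
def tool(Ro,s=1):         # tool gripping across object's y, pointing to -z
    y=s*Ro[:,1]; z=-Ro[:,2]; return np.column_stack([np.cross(y,z),y,z])
def q(R): x,y,z,w=Rt.from_matrix(R).as_quat(); return [float(v) for v in (w,x,y,z)]
def snap(env,n,f):
    m=env.camera_model(n); im,d=env.get_image(n)
    np.savez(f"pics/{f}.npz",im=im,d=d,**{k:np.array(v) for k,v in m.items()})
    return im,d,m
E
python3 - <<'E'
from plant import env
from h import *
np.set_printoptions(precision=4,suppress=True)
m=env.camera_model("wrist"); T=np.array(m["world_from_camera"]); w,x,y,z=env.current_tool_rot()
R=Rt.from_quat([x,y,z,w]).as_matrix(); print("tool R\n",R,"\ncam in tool",R.T@(T[:3,3]-np.array(env.current_tcp_pos())),"\n",R.T@T[:3,:3],m["fx"],m["fy"])
Rm=frame(np.radians(25.7)); Rd=frame(np.radians(-20.5)); Rc=frame(np.radians(-20.5),np.radians(25))
for s in (1,-1):
    print(s,"meter",env.solve_ik([.502,.147,.25],q(tool(Rm,s))),env.solve_ik([.502,.147,.0],q(tool(Rm,s))))
    for p in (25,32): print(s,"dock",p,env.solve_ik([.5,-.197,.08],q(tool(frame(np.radians(-20.5),np.radians(p)),s))),env.solve_ik([.5,-.197,.25],q(tool(frame(np.radians(-20.5),np.radians(p)),s))))
E
```

```text
tool R
 [[-0.9707  0.2404 -0.0006]
 [ 0.2404  0.9707 -0.0016]
 [ 0.0002 -0.0017 -1.    ]] 
cam in tool [ 0.0686  0.0003 -0.1689] 
 [[ 0.0006  0.9627  0.2706]
 [ 1.     -0.0007  0.0005]
 [ 0.0007  0.2706 -0.9627]] 397.65660430851085 397.65660430851085
1 meter [ 0.1313  0.2027  0.0096  1.3778  0.     -0.3172] [ 0.1313  0.37   -0.4132  0.7876  0.     -0.3172]
1 dock 25 [-0.583   0.0048 -0.7731  0.3663  0.0945 -0.2048] [-0.583  -0.1425 -0.4538  0.8328  0.0945 -0.2048]
1 dock 32 [-0.605  -0.0516 -0.911   0.1667  0.13   -0.2108] [-0.605  -0.2346 -0.5899  0.6707  0.13   -0.2108]
-1 meter [0.1313 0.2027 0.0096 1.3778 0.     2.8244] [ 0.1313  0.37   -0.4132  0.7876  0.      2.8244]
-1 dock 25 [-0.583   0.0048 -0.7731  0.3663  0.0945  2.9368] [-0.583  -0.1425 -0.4538  0.8328  0.0945  2.9368]
-1 dock 32 [-0.605  -0.0516 -0.911   0.1667  0.13    2.9307] [-0.605  -0.2346 -0.5899  0.6707  0.13    2.9307]
```

```bash
python3 - <<'E'
from plant import env
from h import *
Rm=frame(np.radians(25.7)); Rd=frame(np.radians(-20.5))
def go(p,R,f):
    env.move_to(list(map(float,p)),q(tool(R))); env.dwell(.15); im,d,m=snap(env,"wrist",f); return im
c=np.array([.502,.147,.2])
a=go(c-.02*Rm[:,0],Rm,"m1"); go(c-.02*Rm[:,0]+.05*Rm[:,1],Rm,"m2")
c=np.array([.504,-.197,.25])
b=go(c-.03*Rd[:,0],Rd,"d1"); e=go(c+.06*Rd[:,0],Rd,"d2")
cv2.imwrite("pics/wr.png",cv2.resize(np.vstack([np.hstack([a,b]),np.hstack([e,e*0])]),(800,600),interpolation=cv2.INTER_AREA)[:,:,::-1])
print(env.current_time_s())
E
```

```text
5.025
```

View pics/wr.png

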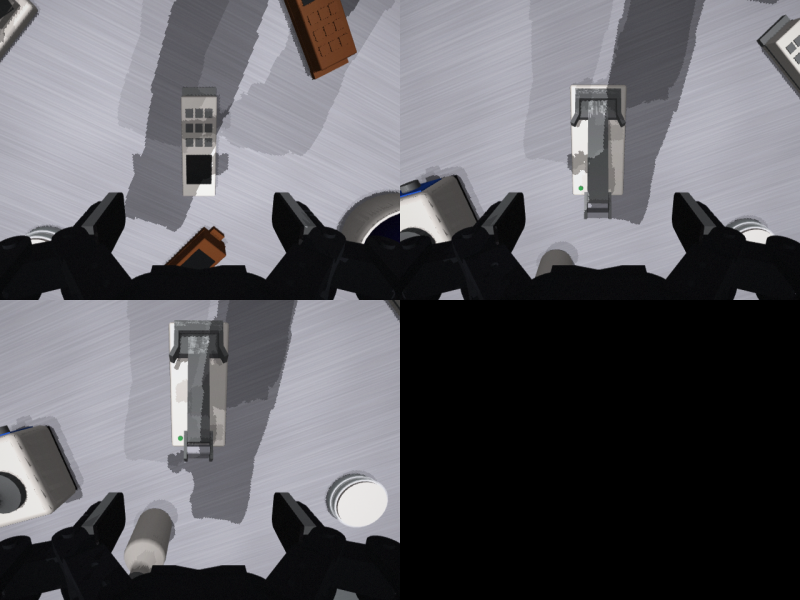

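The wrist mosaic is at half scale. The m1 panel shows the meter at (199,143), with the grey toe at the top and the screen below. The d1 panel shows the dock at (598,150), with the lip and cheeks at (598,105) and the catch at (597,207). The d2 panel shows the dock at (198,395). Next I'll fit the models to the depth points.

```bash
cat > fit.py <<'E'
from h import *
from scipy.optimize import least_squares
np.set_printoptions(precision=4,suppress=True)
def sdf(P,boxes):
    o=[]
    for b in boxes:
        b=np.array(b)/1000; c=(b[:,0]+b[:,1])/2; h=(b[:,1]-b[:,0])/2
        k=np.abs(P-c)-h; o.append(np.linalg.norm(np.maximum(k,0),axis=1)+np.minimum(k.max(1),0))
    return np.min(o,0)
CR=[[(-2,156),(-15,15),(-12,0)],[(-2,30),(-33,33),(-8,0)],[(-8,7),(-33,33),(12,18)],[(0,30),(27,33),(-8,18)],[(0,30),(-33,-27),(-8,18)],[(-8,0),(-33,33),(-8,18)]]
ME=[[(-72,72),(-24,24),(0,34)],[(-83,-72),(-24,24),(0,8)],[(72,83),(-12,12),(0,8)]]
def fit(P,boxes,x0,pitch):
    x0=np.array(x0)
    f=lambda x:sdf((P-x[:3])@frame(x[3],pitch),boxes)
    for _ in range(3):
        near=np.abs(f(x0))<.012; Pn=P[near]
        r=least_squares(lambda x:np.clip(sdf((Pn-x[:3])@frame(x[3],pitch),boxes),-.02,.02),x0,loss="soft_l1",f_scale=.0015,x_scale=[.01,.01,.01,.1]); x0=r.x
    return x0,len(Pn),np.median(np.abs(r.fun))
def pts(n,c,rad,zmin):
    im,d,P=load(f"pics/{n}.npz"); P=P[d>0]; 
    ref=P[(np.hypot(*(P[:,:2]-c).T)<.2)&(abs(P[:,2])<.01)]; b=np.median(ref[:,2])
    k=(np.hypot(*(P[:,:2]-c).T)<rad)&(P[:,2]>b+zmin)&(P[:,2]<.15); return P[k],b
if __name__=="__main__":
    for n in ("m1","m2","top0"):
        P,b=pts(n,[.502,.147],.11,.004); x,k,e=fit(P,ME,[.502,.147,0,np.radians(25.7)],0); print(n,"bench",b,x[:3],np.degrees(x[3]),k,e)
    Rc=frame(np.radians(-20.5),0); o=np.array([.504,-.197,0])-.08*Rc[:,0]+[0,0,.033]
    for n in ("d1","d2","top0"):
        P,b=pts(n,[.504,-.197],.13,.022); 
        for dx in (-.01,.01):
            x,k,e=fit(P,CR,[*(o+dx*Rc[:,0]),np.radians(-20.5)],np.radians(25)); print(n,"bench",b,x[:3],np.degrees(x[3]),k,e)
E
python3 fit.py
```

```text
m1 bench -0.00020785291633762526 [0.5016 0.1482 0.    ] 26.0220973893656 9509 0.0005304775691527056
m2 bench -0.00019697416450914496 [0.5017 0.1483 0.0001] 25.794225029002362 9868 0.0005148587404979199
top0 bench -0.0003970932514221204 [0.5006 0.147  0.    ] 25.94276454588707 1250 0.001385297815787001
d1 bench -0.00020011029720290452 [ 0.4361 -0.1711  0.0358] -20.588998137614357 8680 0.0005686044169974248
d1 bench -0.00020011029720290452 [ 0.4326 -0.1703  0.0471] -20.477250266877636 8903 0.0008203321891261037
d2 bench -0.00017605238404805323 [ 0.434  -0.1704  0.0349] -20.613416155798888 10168 0.0005546984044891927
d2 bench -0.00017605238404805323 [ 0.4333 -0.1702  0.0473] -20.595903253274674 10627 0.0009128537556049535
top0 bench -0.000424138799975049 [ 0.4362 -0.172   0.0359] -20.225023517615337 1197 0.001407919986301455
top0 bench -0.000424138799975049 [ 0.4367 -0.1722  0.0361] -20.214478053981253 1207 0.0014215934899555853
```

```bash
python3 - <<'E'
from plant import env
from h import *; from fit import *
Rm=frame(np.radians(25.9)); c=np.array([.5016,.1483,0])+.010*Rm[:,0]; Q=q(tool(Rm))
env.move_to([*c[:2],.10],Q); env.line_to([*c[:2],.003],vel=.12)
print("F down",np.array(env.current_contact_force()))
env.grip(.03,60); env.dwell(.2); print("open",env.current_opening(),env.current_grip_force())
env.line_to([*c[:2],.16],vel=.2); env.dwell(.2)
im,d,m=snap(env,"wrist","held"); P=cloud(d,m)[d>0]
tcp=np.array(env.current_tcp_pos()); w,x,y,z=env.current_tool_rot(); R=Rt.from_quat([x,y,z,w]).as_matrix()
print("F",np.array(env.current_contact_force()),tcp,env.current_opening(),env.current_time_s())
g=tcp-.010*Rm[:,0]-[0,0,.003]
L=(P-g)@Rm; k=(abs(L[:,1])<.0225)&(L[:,0]>-.1)&(L[:,0]<-.012)&(L[:,2]>-.03)&(L[:,2]<.06); P=P[k]
# free pitch fit in meter frame
f=lambda x:np.clip(sdf((P-g-Rm@x[:3])@Rm@Rt.from_euler("ZY",[x[3],-x[4]]).as_matrix(),ME),-.02,.02)
r=least_squares(f,np.zeros(5),loss="soft_l1",f_scale=.0015,x_scale=[.01,.01,.01,.1,.1])
print("offset vs planned (mm, deg)",r.x[:3]*1000,np.degrees(r.x[3:]),len(P),np.median(abs(r.fun)))
cv2.imwrite("pics/held.png",im[:,:,::-1])
E
```

```text
F down [ 0.4919 -0.2951  0.4228]
open 0.04358259667545116 59.74122762680054
F [-0.3335 -0.1404 -4.1093] [0.5099 0.1525 0.1588] 0.04267838007831313 9.375
offset vs planned (mm, deg) [ 1.3657  2.4008 -1.8546] [0.2983 1.9314] 24361 0.0005080537472523933
```

View picture.

View pics/held.png

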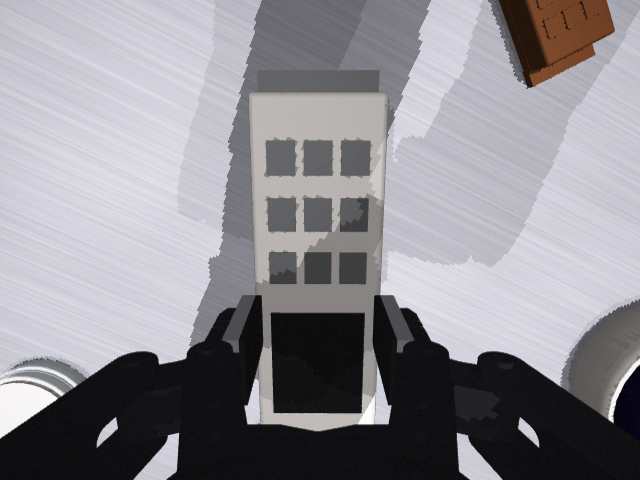

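The held picture shows the meter squarely between the pads, with the toe at (318,80), the keys visible and the pads beside the screen at (250,350) and (390,350). I'll refit the in-hand pose with a wider mask, then go to the dock.

```bash
cat > dock.py <<'E'
from h import *
import json
O=np.array([.435,-.1708,.0354]); YAW=np.radians(-20.6); Rc=frame(YAW,np.radians(25))
def curT(env):
    w,x,y,z=env.current_tool_rot(); return Rt.from_quat([x,y,z,w]).as_matrix(),np.array(env.current_tcp_pos())
def pose(tx,tz,th,ty=0):  # mm, deg: tool pose for toe at cradle (tx,ty,tz), head raised th off the bed
    j=json.load(open("hand.json")); Rtm=np.array(j["R"]); ptm=np.array(j["p"])   # meter in tool
    Rm=frame(YAW,np.radians(25+th)); om=O+Rc@np.array([tx,ty,tz])/1000+Rm@[.083,0,0]
    Rtool=Rm@Rtm.T; return (om-Rtool@ptm),Rtool
def where(env):  # toe in cradle (mm), head pitch off bed (deg), from the arm's reading
    j=json.load(open("hand.json")); R,p=curT(env); Rm=R@np.array(j["R"]); om=p+R@np.array(j["p"])
    L=Rc.T@(om-Rm@[.083,0,0]-O)*1000; X=Rc.T@Rm[:,0]; return L,np.degrees(np.arcsin(X[2])),np.degrees(np.arctan2(X[1],X[0]))
def force(env): return Rc.T@np.array(env.current_contact_force())
E
python3 - <<'E'
from plant import env
from fit import *; from dock import *
z=np.load("pics/held.npz"); d=z["d"]; P=cloud(d,z)[d>0]; R,tcp=curT(env)
Rm=frame(np.radians(25.9)); g=tcp-.010*Rm[:,0]-[0,0,.003]; L=(P-g)@Rm
k=(abs(L[:,1])<.034)&(L[:,0]>-.1)&(L[:,0]<-.03)&(L[:,2]>-.03)&(L[:,2]<.06); P=P[k]
f=lambda x:np.clip(sdf((P-g-Rm@x[:3])@Rm@Rt.from_euler("ZY",[x[3],-x[4]]).as_matrix(),ME),-.02,.02)
r=least_squares(f,np.zeros(5),loss="soft_l1",f_scale=.0015,x_scale=[.01,.01,.01,.1,.1]); x=r.x
print("offset",x[:3]*1000,np.degrees(x[3:]),len(P),np.median(abs(r.fun)))
Rmw=Rm@Rt.from_euler("ZY",[x[3],-x[4]]).as_matrix(); om=g+Rm@x[:3]
json.dump(dict(R=(R.T@Rmw).tolist(),p=(R.T@(om-tcp)).tolist()),open("hand.json","w"))
p,Rt_=pose(35,70,7); print(p,env.solve_ik(p.tolist(),q(Rt_)))
for a in ((18,8,7),(0,0,7),(0,0,0)):
    p,Rt_=pose(*a); print(a,p,env.solve_ik(p.tolist(),q(Rt_)))
E
```

```text
offset [ 1.3877  0.6113 -1.639 ] [0.3087 2.1562] 19486 0.0005024882827478869
[ 0.5075 -0.1987  0.1659] [-0.59   -0.1314 -0.7032  0.4919  0.1142 -0.1957]
(18, 8, 7) [ 0.5176 -0.2025  0.1025] [-0.5836 -0.0332 -0.7951  0.3012  0.1111 -0.19  ]
(0, 0, 7) [ 0.5055 -0.198   0.0877] [-0.5914 -0.0369 -0.8436  0.2572  0.1149 -0.1968]
(0, 0, 0) [ 0.5109 -0.2     0.0781] [-0.5683  0.0511 -0.7084  0.4227  0.0808 -0.1876]
```

```bash
python3 - <<'E'
from plant import env
from fit import *; from dock import *
p,T=pose(35,70,7); env.move_to(p.tolist(),q(T))
p,T=pose(20,18,7); env.line_to(p.tolist(),q(T),vel=.12); env.dwell(.2)
print(where(env),force(env),env.current_time_s())
im,d,m=snap(env,"wrist","a1"); cv2.imwrite("pics/a1.png",im[:,:,::-1]); P=cloud(d,m)[d>0]
j=json.load(open("hand.json")); R,tcp=curT(env); Rm=R@np.array(j["R"]); om=tcp+R@np.array(j["p"])
L=(P-om)@Rm; k=(abs(L[:,1])<.026)&(L[:,0]>-.09)&(L[:,0]<-.03)&(L[:,2]>.003)&(L[:,2]<.06); Q=P[k]
f=lambda x:np.clip(sdf((Q-om-Rm@x[:3])@Rm@Rt.from_euler("ZY",[x[3],-x[4]]).as_matrix(),ME),-.02,.02)
r=least_squares(f,np.zeros(5),loss="soft_l1",f_scale=.0015,x_scale=[.01,.01,.01,.1,.1]); print("hand change",r.x[:3]*1000,np.degrees(r.x[3:]),len(Q))
L=(P-O)@Rc; k=(abs(L[:,1])<.045)&(L[:,0]>-.02)&(L[:,0]<.04)&(L[:,2]>-.01)&(L[:,2]<.024); Q=P[k]; Lm=(Q-om)@Rm; Q=Q[(abs(sdf(Lm,ME))>.005)]
print("cradle pts",len(Q)); x,n,e=fit(Q,CR,[*O,YAW],np.radians(25)); print(Rc.T@(x[:3]-O)*1000,np.degrees(x[3]-YAW),n,e)
E
```

```text
(array([21.4153, -0.0952, 18.6222]), np.float64(7.118809830823814), np.float64(0.02906546599713571)) [-0.8263  0.0244 -2.6599] 11.475
hand change [-0.6457 -0.3953  0.6206] [-0.5854 -1.5562] 20169
cradle pts 12565
[ 3.4845  0.2641 -0.1496] -0.1649833632012843 12565 0.0005193538136609825
```

View pics/a1.png

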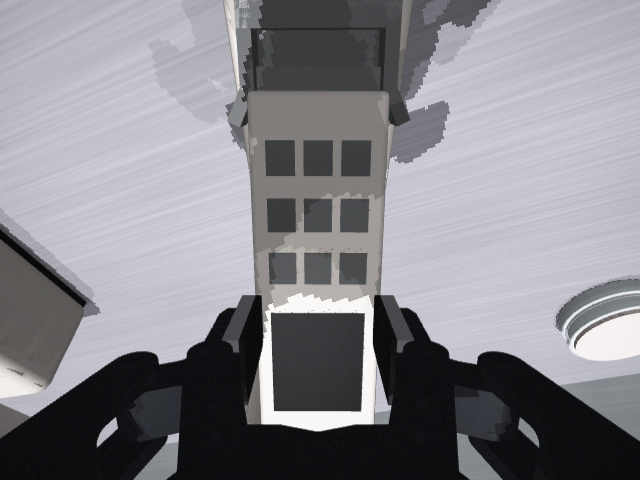

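The picture shows the toe at (318,78) centred between the cheeks, clear of the lip edge at (318,30). The camera fit now puts the cradle 1 to 3 mm further up-slope than the mean. I'll find the bed by touch, then slide in with force checks.

```bash
python3 - <<'E'
from plant import env
from dock import *
np.set_printoptions(precision=2,suppress=True)
tx=20.;th=8
def go(x,z,v=.05):
    p,T=pose(x,z,th); env.line_to(p.tolist(),q(T),vel=v)
go(tx,10); env.dwell(.15); F0=force(env); print("F0",F0,where(env)[0])
for z in np.arange(6,-5,-1.):
    go(tx,z,.03); F=force(env)-F0; print(z,F,where(env)[0])
    if F[2]>2: break
print(env.current_time_s()); json.dump(dict(z=z,F0=F0.tolist()),open("c.json","w"))
E
```

```text
F0 [-1.79  0.19 -3.59] [20.43 -0.12 10.3 ]
6.0 [ 0.91 -0.59  0.36] [19.8   0.05  5.83]
5.0 [0.06 0.66 0.64] [20.01  0.    4.96]
4.0 [ 0.19 -0.38  1.31] [20.   -0.02  3.98]
3.0 [0.1  0.23 0.6 ] [19.91  0.01  2.97]
2.0 [-1.58 -0.33  7.04] [20.02 -0.02  2.16]
13.2333
```

```bash
python3 - <<'E'
from plant import env
from dock import *
np.set_printoptions(precision=2,suppress=True)
th=8; F0=np.array(json.load(open("c.json"))["F0"])
def go(x,z,v=.05):
    p,T=pose(x,z,th); env.line_to(p.tolist(),q(T),vel=v)
z=3.0; go(20,z); print(force(env)-F0)
x=20
while x>-6:
    x-=2 if x>9 else 1; go(x,z,.04); F=force(env)-F0; print(x,F,where(env)[0])
    if F[0]>6 or abs(F[2])>15 or abs(F[1])>10: break
print(env.current_time_s())
im,d,m=snap(env,"wrist","s1"); cv2.imwrite("pics/s1.png",im[:,:,::-1])
E
```

```text
[-0.07  0.51  1.54]
18 [0.98 0.03 2.29] [17.8   0.03  2.93]
16 [ 1.1  -0.12  1.86] [15.62  0.05  2.95]
14 [0.19 0.71 1.52] [13.62  0.06  2.98]
12 [-0.66 -0.93  1.39] [11.66  0.04  2.98]
10 [-0.26 -0.42  1.59] [9.68 0.06 2.97]
8 [-0.12  0.5   0.67] [7.7  0.05 2.98]
7 [ 0.13 -0.51  1.37] [6.91 0.01 2.99]
6 [ 1.36 -0.39  0.46] [ 6.11 -0.    3.02]
5 [ 2.55 -0.14  1.6 ] [ 5.91 -0.09  3.14]
4 [ 4.3  -0.    1.98] [ 5.67 -0.19  3.27]
3 [-0.54 -0.02  0.77] [0.28 0.32 2.64]
2 [0.16 0.99 0.28] [0.8  0.17 2.79]
1 [0.09 0.06 0.17] [0.73 0.03 2.96]
0 [ 0.08 -1.28  0.32] [-0.08  0.    3.02]
-1 [ 0.14  0.63 -0.03] [-1.12  0.02  3.01]
-2 [0.73 0.23 1.18] [-1.48 -0.05  3.09]
-3 [3.83 1.25 1.17] [-1.69 -0.11  3.21]
-4 [6.26 0.17 2.57] [-1.88 -0.21  3.35]
17.9833
```

View pics/s1.png

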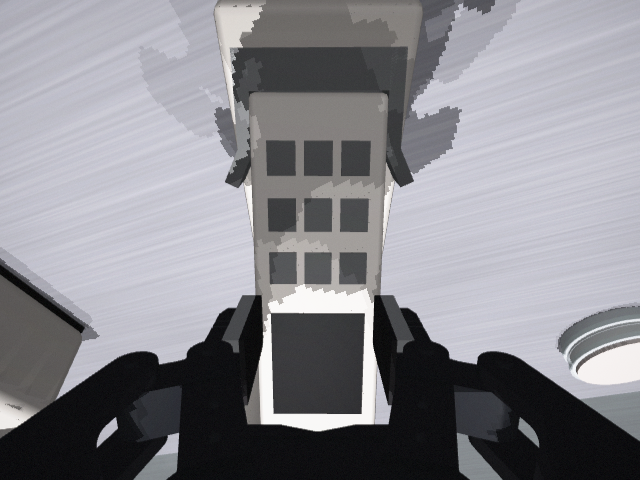

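```bash
python3 - <<'E'
from fit import *; from dock import *
z=np.load("pics/s1.npz"); d=z["d"]; P=cloud(d,z)
L=(P-O)@Rc*1000
for c in (290,318,345):
    print(c,[tuple(np.round(L[r,c,[0,2]],1)) for r in range(10,150,8)])
E
```

```text
290 [(np.float64(-27.3), np.float64(-8.2)), (np.float64(-24.7), np.float64(-10.8)), (np.float64(-21.8), np.float64(-11.3)), (np.float64(-18.4), np.float64(-8.4)), (np.float64(-14.9), np.float64(-3.5)), (np.float64(-10.2), np.float64(18.6)), (np.float64(-7.5), np.float64(18.4)), (np.float64(-4.8), np.float64(17.7)), (np.float64(-2.1), np.float64(16.8)), (np.float64(0.7), np.float64(15.2)), (np.float64(3.6), np.float64(17.0)), (np.float64(6.0), np.float64(37.5)), (np.float64(8.5), np.float64(39.7)), (np.float64(11.1), np.float64(39.4)), (np.float64(13.7), np.float64(39.6)), (np.float64(16.2), np.float64(40.4)), (np.float64(18.9), np.float64(40.1)), (np.float64(21.5), np.float64(41.4))]
318 [(np.float64(-27.6), np.float64(-10.6)), (np.float64(-24.6), np.float64(-10.0)), (np.float64(-21.7), np.float64(-11.3)), (np.float64(-18.3), np.float64(-7.6)), (np.float64(-14.7), np.float64(-2.2)), (np.float64(-10.2), np.float64(17.3)), (np.float64(-7.6), np.float64(17.2)), (np.float64(-4.8), np.float64(17.6)), (np.float64(-2.0), np.float64(18.2)), (np.float64(0.8), np.float64(19.1)), (np.float64(3.
[... 279 characters left out ...]
41.4))]
345 [(np.float64(-27.3), np.float64(-9.2)), (np.float64(-24.6), np.float64(-10.6)), (np.float64(-21.7), np.float64(-11.5)), (np.float64(-18.3), np.float64(-8.4)), (np.float64(-14.8), np.float64(-2.8)), (np.float64(-10.2), np.float64(17.9)), (np.float64(-7.5), np.float64(17.6)), (np.float64(-4.7), np.float64(18.2)), (np.float64(-2.0), np.float64(18.4)), (np.float64(0.8), np.float64(19.0)), (np.float64(3.7), np.float64(12.5)), (np.float64(6.0), np.float64(39.0)), (np.float64(8.6), np.float64(38.1)), (np.float64(11.2), np.float64(38.2)), (np.float64(13.7), np.float64(40.3)), (np.float64(16.4), np.float64(39.5)), (np.float64(19.0), np.float64(39.8)), (np.float64(21.6), np.float64(40.7))]
```

The picture shows the toe under the lip, whose outer edge is at row 47 and which meets the housing front at row 92. The x push met the stop at about 6 N, but the top face reads about 2 to 3 mm high at the toe. I'll lower the toe onto the bed while keeping it home.

```bash
python3 - <<'E'
from plant import env
from fit import *; from dock import *
np.set_printoptions(precision=2,suppress=True)
F0=np.array(json.load(open("c.json"))["F0"])
def go(x,z,th=8,v=.05):
    p,T=pose(x,z,th); env.line_to(p.tolist(),q(T),vel=v)
for z,th in ((2,8),(1,8),(0,7.5),(-1,7.5)):
    go(-3,z,th); F=force(env)-F0; print(z,F,where(env)[:2])
    if F[2]>7: break
for x in (-4,-5,-6):
    if force(env)[0]-F0[0]>6: break
    go(x,z,th); print(x,force(env)-F0,where(env)[0])
im,d,m=snap(env,"wrist","s2"); L=(cloud(d,m)-O)@Rc*1000
for nm,rr in (("lip",(60,85)),("face",(98,132)),("face2",(180,192)),("face3",(240,248))):
    a=L[rr[0]:rr[1],285:350].reshape(-1,3); print(nm,a.mean(0))
a=L[98:300,262:372].reshape(-1,3); a=a[a[:,2]>30]; k=np.polyfit(a[:,0],a[:,2],1); print("slope deg",np.degrees(np.arctan(k[0])),"z at x=11",np.polyval(k,11),env.current_time_s())
E
```

```text
2 [6.87 1.13 2.62] (array([-1.45, -0.15,  2.14]), np.float64(8.132227871671883))
1 [8.64 1.16 4.54] (array([-1.02, -0.2 ,  1.17]), np.float64(8.17045700985769))
0 [ 8.42 -1.03  2.62] (array([-1.45, -0.28,  0.11]), np.float64(7.6290401152173075))
-1 [8.45 0.25 5.27] (array([-1.68, -0.33, -0.84]), np.float64(7.622996499952254))
lip [-2.14 -0.46 18.37]
face [11.8  -0.52 36.14]
face2 [35.57 -0.63 38.51]
face3 [56.46 -0.72 41.32]
slope deg 4.164417659683953 z at x=11 37.97168950928126 19.0833
```

The toe is on the bed: the face height at the toe is 36.1 mm against an expected 35.9 mm, with the head at about 6.6°. It is also against the stop at about 8 N. I'll relax, release, and press the head with shut fingers.

```bash
cat > press.py <<'E'
from dock import *
def pp(x,z,th=3):
    return (O+Rc@np.array([x-2.2,-.3,z])/1000), tool(frame(YAW,np.radians(25+th)))
E
python3 - <<'E'
from plant import env
from press import *
np.set_printoptions(precision=2,suppress=True)
p,T=pose(-2,0,7); env.line_to(p.tolist(),q(T),vel=.05)
env.grip(.085,60); print(env.current_opening())
R,p=curT(env); env.line_to((p-.07*R[:,2]).tolist(),vel=.15)
env.grip(0.0,60)
p,T=pp(143,75); env.move_to(p.tolist(),q(T)); env.dwell(.2)
im,d,m=snap(env,"wrist","r1"); L=(cloud(d,m)-O)@Rc*1000; cv2.imwrite("pics/r1.png",im[:,:,::-1])
k=(abs(L[...,1])<20)&(L[...,2]>30)&(L[...,2]<52)&(L[...,0]>8)&(L[...,0]<110); a=L[k]; c=np.polyfit(a[:,0],a[:,2],1)
print("face slope",np.degrees(np.arctan(c[0])),"z(11)",np.polyval(c,11),len(a),"F",force(env),env.current_time_s())
E
```

```text
0.08494710938882348
face slope 6.9433190805 z(11) 36.076137527978496 18096 F [ 0.37  0.55 -0.51] 21.8083
```

View pics/r1.png

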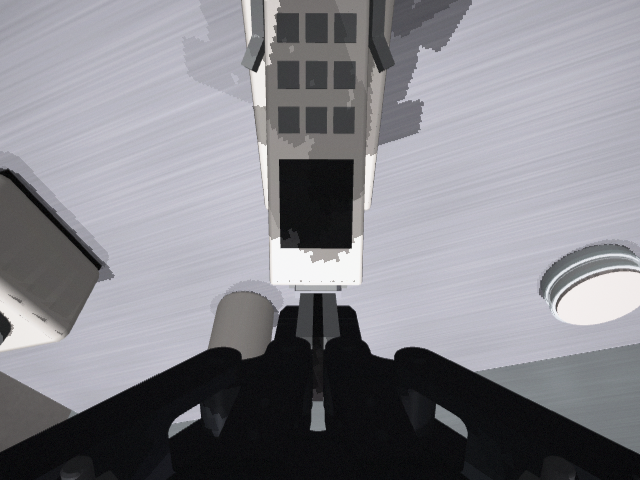

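The picture shows the meter centred in the dock and resting on the catch nose: screen at (316,205), tongue at (318,288), head about 6.9° high. The shut fingers are above the head, so I'll press.

```bash
python3 - <<'E'
from plant import env
from press import *
np.set_printoptions(precision=2,suppress=True)
F0=force(env)
def go(z,v): p,T=pp(143,z); env.line_to(p.tolist(),q(T),vel=v)
go(56,.08); env.dwell(.1); F0=force(env)
peak=0
for z in np.arange(54,28,-1.):
    go(z,.03); R,p=curT(env); F=force(env)-F0; L=Rc.T@(p-O)*1000; print(z,F,L[2])
    if F[2]>25 or (L[2]<37.5 and F[2]>12): break
print(env.current_time_s())
E
```

```text
54.0 [ 0.6  -0.08 -0.65] 54.10780146799317
53.0 [0.68 1.53 0.12] 52.98769865439445
52.0 [1.33 0.86 0.13] 51.93584186343797
51.0 [ 0.34 -0.42  0.25] 50.929220230069454
50.0 [-0.18  0.35  0.63] 49.917864710253156
49.0 [-0.33  0.13  0.7 ] 48.94670831629019
48.0 [-0.78  0.92  0.3 ] 47.93269593886824
47.0 [-0.14  0.04  0.33] 46.92575315994422
46.0 [ 0.74  0.15 -0.24] 45.90948420046127
45.0 [ 0.61  0.19 -0.07] 44.92060955354214
44.0 [ 0.31  1.19 -0.07] 43.90688904763114
43.0 [0.46 0.37 0.28] 42.908291090285815
42.0 [0.62 0.73 0.19] 41.93094994279195
41.0 [ 0.99  0.31 -0.23] 40.93206138948274
40.0 [-0.5   0.49  0.28] 39.93125160580883
39.0 [0.7  0.48 0.72] 38.92559577713504
38.0 [ 0.43  0.46 -0.06] 37.92873149586183
37.0 [ 0.8   0.44 -0.4 ] 36.91182617385665
36.0 [0.04 0.98 0.44] 35.92223537148211
35.0 [0.35 0.81 0.76] 34.93535760873672
34.0 [0.2  0.05 0.21] 33.916951665251545
33.0 [ 0.49  0.37 -0.34] 32.92346170610579
32.0 [ 0.92 -0.2  -0.01] 31.916744569648777
31.0 [ 0.8   0.77 -0.17] 30.919026822107774
30.0 [ 0.1   0.76 -0.35] 29.91547723348005
29.0 [0.26 0.66 0.33] 28.93287171015299
28.8
```

```bash
python3 - <<'E'
from plant import env
from press import *
np.set_printoptions(precision=2,suppress=True)
R,p=curT(env); print(Rc.T@(p-O)*1000,p,env.current_opening(), np.array(env.current_contact_force()))
im,d,m=snap(env,"wrist","x1"); L=(cloud(d,m)-O)@Rc*1000; 
for r in range(60,420,20): print(r,L[r,300],im[r,300])
im2,d2,m2=snap(env,"scene","x1s"); a=cv2.resize(im2[200:320,190:310],(480,480),interpolation=cv2.INTER_CUBIC)
b=cv2.resize(im,(320,240)); o=np.zeros((480,800,3),np.uint8); o[:,:480]=a; o[:240,480:]=b; cv2.imwrite("pics/x1.png",o[:,:,::-1])
E
```

```text
[140.73  -0.28  28.93] [ 0.54 -0.21  0.12] -0.00019725263036706223 [-0.04  0.22  0.22]
60 [46.54 -6.26 40.13] [130 127 124]
80 [53.19 -6.28 41.84] [130 126 125]
100 [59.82 -6.41 40.82] [132 128 126]
120 [66.72 -6.48 41.34] [130 127 124]
140 [73.72 -6.51 42.84] [133 129 125]
160 [80.7  -6.5  45.22] [133 129 127]
180 [87.81 -6.53 46.8 ] [18 19 21]
200 [95.3  -6.62 47.02] [15 15 16]
220 [103.18  -6.74  46.61] [12 11 13]
240 [110.92  -6.8   47.61] [18 19 21]
260 [118.8   -6.86  48.65] [13 11 12]
280 [126.38  -6.87  50.76] [16 14 15]
300 [128.09  -6.31  64.68] [73 73 77]
320 [126.87  -5.6   81.25] [74 75 78]
340 [125.6   -5.01  94.94] [19 19 21]
360 [124.36  -4.51 106.32] [15 17 18]
380 [120.37  -3.9  119.55] [10 11 16]
400 [125.2   -3.94 120.28] [13 10 14]
```

View pics/x1.png

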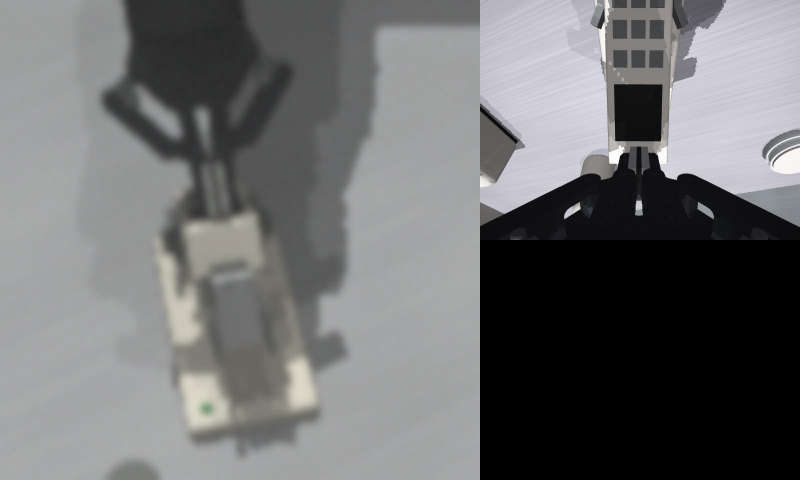

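The picture shows the meter still head-high in the dock, and the fingertips seem to be at the near edge of its head, around (215,215). But the TCP reads 22 mm below the face with no force, which is odd. I'll check the depth around the fingertips in both cameras.

```bash
python3 - <<'E'
from plant import env
from press import *
np.set_printoptions(precision=1,suppress=True)
im,d,P=load("pics/x1.npz"); L=(P-O)@Rc*1000
for c in (285,318,350):
    print(c,*[f"{r}:{L[r,c]}{im[r,c].mean():.0f}" for r in range(268,330,4)],sep="\n  ")
im,d,P=load("pics/x1s.npz"); L=(P-O)@Rc*1000
for c in (238,244,250): print(c,*[f"{r}:{L[r,c]}{im[r,c].mean():.0f}" for r in range(236,284,3)],sep="\n  ")
R,p=curT(env); print(p,p[2], env.current_joint_positions())
E
```

```text
285
  268:[121.8 -12.7  49.7]20
  272:[123.1 -12.7  50.5]19
  276:[124.6 -12.7  50.9]20
  280:[126.6 -12.8  50.2]18
  284:[128.4 -12.9  50. ]164
  288:[130.1 -12.9  50.1]164
  292:[131.8 -12.9  50.3]164
  296:[133.3 -12.9  50.8]250
  300:[135.2 -13.   50.5]188
  304:[137.  -13.   50.6]249
  308:[131.9 -11.9  63.6]16
  312:[131.4 -11.6  67.5]17
  316:[131.4 -11.4  70.4]19
  320:[131.1 -11.1  73.8]14
  324:[131.8 -11.   75.2]17
  328:[131.2 -10.7  78.8]15
318
  268:[121.7   0.2  49.8]15
  272:[123.5   0.2  49.5]12
  276:[125.3   0.2  49.3]14
  280:[126.2   0.2  51.1]12
  284:[128.5   0.2  49.7]127
  288:[129.9   0.2  50.6]127
  292:[131.8   0.2  50.2]131
  296:[128.4   0.2  60.7]16
  300:[127.7   0.2  65.4]13
  304:[127.5   0.2  69. ]15
  308:[127.5   0.2  71.9]12
  312:[127.7   0.2  74.4]16
  316:[127.1   0.2  78.2]12
  320:[127.3   0.2  80.5]14
  324:[126.7   0.2  84.1]12
  328:[126.4   0.2  86.9]14
350
  268:[121.7  12.7  49.7]16
  272:[123.2  12.7  50.2]17
  276:[125.3  12.8  49.2]19
  280:[126.3  12.7  50.9]17
  284:[128.3  12.8  50.2]153
  288:[130.1  12.9  50. ]152
  292:[131.6 
[... 1026 characters left out ...]
[156.7  -9.9  28.1]117
  269:[165.2 -11.5  23. ]141
  272:[175.9 -13.1  18.9]110
  275:[171.8 -14.3   9.3]103
  278:[171.5 -15.6   1. ]104
  281:[130.9 -15.7 -23.1]101
250
  236:[139.4  18.9 100. ]59
  239:[-112.9   31.5   15.3]85
  242:[-100.2   29.3    9.6]86
  245:[-95.3  27.5   1.6]87
  248:[63.8 17.7 43.4]86
  251:[100.1  14.6  46.8]70
  254:[139.9  11.2  51.8]148
  257:[152.    9.4  47.7]160
  260:[149.3   8.2  38.7]155
  263:[152.6   6.8  31.7]152
  266:[157.3   5.3  25.2]110
  269:[169.9   3.5  21.7]138
  272:[168.9   2.2  13.2]114
  275:[169.2   1.    5.2]112
  278:[173.5  -0.5  -1.4]112
  281:[170.6  -1.7 -10.7]112
[ 0.5 -0.2  0.1] 0.1211870381870104 [-0.6  0.  -0.7  0.4  0.1 -0.2]
```

Both cameras agree that the real fingertips end at about z = 58 mm in the cradle frame, so the shut tips stand short of the reported TCP and haven't yet touched the face at about 51 mm. I'll keep pressing, guided by force rather than the nominal tip position.

```bash
python3 - <<'E'
from plant import env
from press import *
np.set_printoptions(precision=2,suppress=True)
F0=force(env); touch=None; peak=0; snapped=False
def go(z,v): p,T=pp(143,z); env.line_to(p.tolist(),q(T),vel=v)
z=29.
while z>-6:
    z-=2 if touch is None else 1; go(z,.04); R,p=curT(env); F=force(env)-F0; L=Rc.T@(p-O)*1000; print(z,F,round(L[2],2))
    if touch is None and F[2]>2: touch=L[2]
    if F[2]>24: break
    if touch is not None and touch-L[2]>11 and F[2]>14: break
print("touch",touch,env.current_time_s())
im,d,m=snap(env,"wrist","p1"); L=(cloud(d,m)-O)@Rc*1000
k=(abs(L[...,1])<20)&(L[...,2]>30)&(L[...,2]<52)&(L[...,0]>12)&(L[...,0]<110); a=L[k]; c=np.polyfit(a[:,0],a[:,2],1)
print("face slope",np.degrees(np.arctan(c[0])),"z(11)",np.polyval(c,11),len(a))
E
```

```text
27.0 [0.01 0.51 0.34] 26.87
25.0 [ 0.79 -0.18 -0.03] 24.99
23.0 [0.58 0.2  1.91] 23.05
21.0 [ 1.7  -0.35  2.78] 21.06
20.0 [2.36 0.18 4.47] 20.18
19.0 [2.47 0.45 4.75] 19.27
18.0 [ 0.15 -0.85 -0.24] 17.32
17.0 [ 0.51 -0.36 -0.47] 16.57
16.0 [-0.51  0.58  0.05] 15.89
15.0 [0.59 0.78 0.4 ] 14.96
14.0 [ 0.55 -0.19 -0.09] 13.97
13.0 [-0.49  0.14 -0.16] 12.94
12.0 [-0.79  0.7  -0.4 ] 11.89
11.0 [ 0.3  -0.69 -0.18] 10.91
10.0 [0.16 0.58 0.61] 9.92
9.0 [-0.11 -0.38 -0.44] 8.94
8.0 [ 0.27 -0.04  0.46] 8.04
7.0 [-2.7   0.45 11.6 ] 7.79
6.0 [-4.78  0.57 23.08] 7.64
touch 21.063894250210247 33.65
face slope -0.08488596772396317 z(11) 34.29506540616864 29131
```

The force peaked at about 5 N and then dropped as the catch snapped. After that the meter met the bed at 11 to 23 N, and the face slope is -0.1° at 34.3 mm. Now I'll retreat and verify.

```bash
python3 - <<'E'
from plant import env
from press import *; from fit import fit,ME,sdf,least_squares,CR
np.set_printoptions(precision=2,suppress=True)
R,p=curT(env); env.line_to((p-.06*R[:,2]).tolist(),vel=.12)
Rd=frame(YAW); g=np.array([.504,-.197,.28])-.03*Rd[:,0]; env.move_to(g.tolist(),q(tool(Rd))); env.dwell(.3)
im,d,m=snap(env,"wrist","f1"); P=cloud(d,m)[d>0]; L=(P-O)@Rc; Q=P[(abs(L[:,1])<.03)&(L[:,0]>.008)&(L[:,0]<.16)&(L[:,2]>.02)&(L[:,2]<.05)]
f=lambda x:np.clip(sdf((Q-O-Rc@[.083,0,0]-Rc@x[:3])@Rc@Rt.from_euler("ZY",[x[3],-x[4]]).as_matrix(),ME),-.02,.02)
r=least_squares(f,np.zeros(5),loss="soft_l1",f_scale=.0015,x_scale=[.01,.01,.01,.1,.1]); print("meter vs nominal seat",r.x[:3]*1000,np.degrees(r.x[3:]))
Q=P[(abs(L[:,1])<.04)&(L[:,0]>-.02)&(L[:,0]<.045)&(L[:,2]>-.01)&(L[:,2]<.024)]
x,n,e=fit(Q,CR,[*O,YAW],np.radians(25)); print("cradle vs O",Rc.T@(x[:3]-O)*1000,np.degrees(x[3]-YAW),e)
cv2.imwrite("pics/f1.png",cv2.resize(im[80:420,200:440],(480,600) if 0 else (423,600),interpolation=cv2.INTER_CUBIC)[:,:,::-1]); print(env.current_time_s(),env.current_contact_force())
E
```

```text
meter vs nominal seat [-2.42 -0.31  0.19] [-0.29 -0.05]
cradle vs O [0.78 0.06 0.04] -0.0262112319222498 0.0007384493174649644
35.6167 [-0.96 -0.85 -1.02]
```

View pics/f1.png

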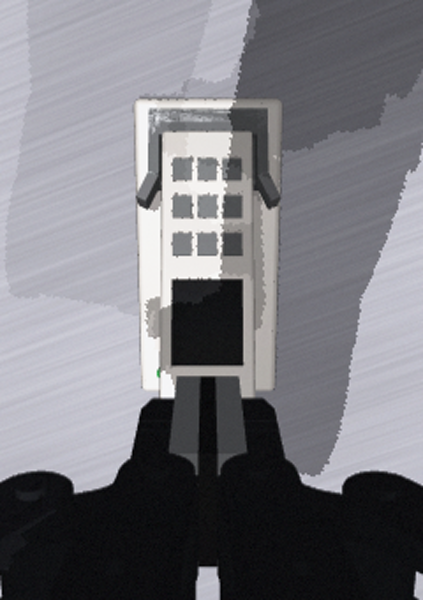

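The picture shows the meter flat in the cradle, screen outward, with the toe end against the lip at (207,125). The pose fit agrees: tilt -0.05°, and its x matches the measured toe stop. I'm handing it in.

```bash
python3 -c "
from plant import env
print(env.job_done(), env.current_time_s())"
```

```text
the job is handed in; nothing more can be done
the job is handed in; nothing more can be done
```

The meter is in its dock, screen outward: toe home under the lip, catch snapped over the tongue, lying flat to within 0.1°, and the job was handed in at about 36 s with the robot clear.

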